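Raise the router cutter by one turn of the lift wheel and lock it

ROBOT

A 7-joint arm with a two-finger parallel gripper is mounted at the origin on the work surface. World frame = base frame: x ahead of the robot, y to its left, z up, the work surface at z = 0. Lengths are in mm, angles in degrees, forces in N, time in s.
With the tool pointing down it reaches from about 425 to 1025 mm from the base axis. Payload 9.4 kg.
Tool frame: the origin (TCP) lies at the very end of the fingers, on their centre line; the grasp point (between the pads) lies 19 mm behind it (ctrl.grip_point_offset is the x of the grasp point in the tool frame, in mm); x points along the fingers, z is the direction in which the jaws open and shut, and the axes are right-handed (so a half turn about x gives the same grasp; the last joint's range is limited). The gripper opens to 93 mm and grips with 3 to 60 N. Pads are 15 mm wide; open, the fingers measure 128 mm over their backs; the gripper's body (75 mm by 188 mm) begins 65 mm behind the grasp point.
Start: joints at [61.324, 34.337, -0.143, 91.639, 0.103, 54.024, -4.572], TCP at [298.13, -660.865, 218.618] pointing down, gripper open.
Joint ranges: [-147.43, 147.43], [-19.82, 112.94], [-74.19, 73.91], [6.32, 146.72], [-59.91, 239.91], [6.04, 106.73], [-150.56, 150.56]. Speed limits (degrees/s): [127.2, 127.2, 172.46, 172.46, 180, 180, 180].

INTERFACE

Orientations are given as a 3x3 rotation matrix whose columns are the frame's x, y, z axes.
In Python, from cell import ctrl, optics gives the robot as it stands.
- The arm moves only by the shell command python3 -m creep 'ROWS' [FORCE]. ROWS is a JSON object of lists of equal length, an entry for each row: "offset": the shift along the tool's x, y, z in mm, a list of three; "rotation": the turn, a rotation vector about the tool's x, y, z in rad, a list of three; "fingers": the opening in per cent of the stroke, from 0 (shut) to 100 (fully open). A call has 1 to 8 rows; each row is the pose to reach, as a shift and turn from the pose commanded when the call began, along the tool's axes at that moment; what a row does not reach only later rows make up. A row lasts 1/10 s, in which the tool goes at most 50 mm and 8.59 degrees, less where a joint would pass 70% of its speed; a pose out of reach is approached as far as the arm can. A call with a gripper value outside its range is refused whole. The fingers move at their own pace and stop on an object; FORCE is the grip in N (left out, the last holds). Time passes only in rows, so rows that repeat a pose let the fingers close. It gives the time, the measured TCP pose, the force and the opening at its end, in the units of the state.
- ctrl.observe(): the state, without advancing time (a new reading comes with each control period).
- optics.get_image(name): name is "scene" or "top" or "wrist"; returns the picture (480x640x3 uint8, red, green, blue); there is no depth.
- optics.calibration(name): a dict with "K" (3x3 intrinsics, pixels), "position" and "orientation" of the camera in the world. Camera axes: x right, y down, z forward; pixel columns grow to the right and rows downward; lengths in mm; the calibration is good to about 2 mm. The wrist camera is an equidistant fisheye: a pixel r from the principal point sees the ray r / f radians off the axis. A picture is of the moment at which its call begins: read the wrist's pose just before it. calibration takes no time and is no camera call; for the wrist camera it gives the pose at the moment of the call.
- ctrl.close_job(): hands the job in, once; it reports no verdict.
The state is a dict: "time_s": time; "joints": joint angles; "dq": joint speeds; "effort": joint torques, N m; "position": TCP position; "ee_rot": TCP orientation; "contact_force": force on the tool from outside, world axes, zero at the start; "ft_torque": the same for the moment, N m; "grip_width": finger opening in mm.
Only numpy, scipy, OpenCV 4.12 (cv2) and the standard library are available. Lean on these libraries where they do the work, as an engineer would, in place of code of your own. Each camera call takes 0.05 s, during which the arm holds its last target. There are 200 camera calls.

TASK

Raise the router cutter for the next pass: push the lift wheel round clockwise (seen from above) by its upright handle, through exactly one full turn, so that the handle is back at the zero mark it started from, not past it. Then push the lock lever clockwise to its stop and leave everything clear. Only push, gently, with the fingertips: do not grip the handle or the lever, do not touch the cutter, and leave the things lying on the router top where they are.

Things in the scene. Friction and masses are not known exactly. Their poses are not given: they have to be found in the camera images.
- router_board: Router table top: grey-faced plywood board 420 (its x) x 640 (its y) x 22 mm, clamped flat on the black bench. Origin on the underside, straight below the cutter; z up. Let into it, flush, is the aluminium lift plate, 229 x 306 mm, centred on the origin. A fence 100 mm high stands on the far part of the board, its face 125 mm from the cutter on the +x side. Board, plate and fence do not move.
- lift_wheel (a joint): Turn of the lift wheel about its upright axis, rad. It reads 0 at the start, grows clockwise seen from above, 6.283 is one full turn; it has no stop near there. It stays where it is left (about 0.1 N m of friction, under 3 N at the handle). The cutter rises 3 mm per turn.
- wheel_axis (a point): Top of the lift wheel's hub, on its upright axis, 66 mm above the bench. The wheel is a black three-spoked hand wheel lying level on the near right part of the plate (board frame x -50, y -95 mm), 100 mm over its rim; the rim is round, 12 mm thick, its upper side 64 mm above the bench.
- wheel_handle (a point): Point on the axis of the wheel's upright handle, 97 mm above the bench. The handle is a black round grip, 21 to 25 mm across, that stands on the rim 43 mm from the wheel's axis and reaches from 66 to 122 mm above the bench. It moves with the wheel, and the grip itself revolves freely on its pin.
- zero_ring: Flat graduated aluminium ring, 124 mm across and 4 mm thick, lying on the plate under the wheel; it stays still and carries the wheel. Origin on the wheel's axis, on the ring's underside, 22 mm above the bench. Its x axis runs along the one long dark zero line (40 to 61 mm from the axis); the ring was set so that this line points straight out below the handle at the start, in any direction.
- lock_lever (a joint): Turn of the lock lever about its upright pivot, rad. 0 = fully released (lever points along the board's +y); it grows clockwise seen from above up to the stop at 1.4 = locked (it then points roughly along the board's +x, away from the robot). Starts between 0 and 0.3, stays where it is left (about 0.12 N m of friction).
- lever_pivot (a point): Pivot of the lock lever, on its axis, 56 mm above the bench, on the near left part of the plate (board frame x -60, y +85 mm). The lever is a black clamping lever: a hub 25 mm across and a round arm 15 mm thick that rises slightly outwards.
- lever_tip (a point): Centre of the rounded outer end of the lever's arm, 64 mm from the pivot axis and 59 mm above the bench; the arm's underside there is 51 mm above the bench, 29 mm above the plate, its upper side at 67 mm.
- cutter: Steel router cutter, 16 mm across, upright at the middle of the lift plate; origin on its axis, at the start level with the plate (22 mm above the bench); its top is 12 mm above that. Not to be touched.
- oak_strip: Loose oak strip 240 x 55 x 20 mm lying flat on the left of the board; origin under its centre, length along its x. Leave it.
- push_block: Loose wooden push block 190 x 75 mm (length along its x) with a bent handle, 80 mm high, on the right of the board; origin under its centre. Leave it.
- step_gauge: Loose brass step gauge 22 x 50 x 44 mm, on the plate beyond the cutter; origin under its centre. Leave it.
- spanner: Loose steel spanner, 180 mm long, under 15 mm thick, lying along the near edge of the board; origin near its middle. Leave it.

How it is judged (in metres and radians):
On the way, in this order (a step that is already met when the one before it is completed fails the run):
1. the lift wheel has come to rest one full turn on, with the lock lever still released (value of joint lift_wheel between 6.1232 and 6.4432 rad and velocity of joint lift_wheel between -0.05 and 0.05 rad/s and value of joint lock_lever below 0.6 rad), for 0.2 s.
2. the lock lever has been pushed to its stop (value of joint lock_lever above 1.25 rad), for 0.2 s.
At the end, for the whole second after the job is handed in: The lift wheel stands still, one full turn (6.283 rad, within 0.16 rad = 9 degrees) clockwise of where it started; the lock lever is within 0.15 rad of its stop (above 1.25 rad); the four loose things are within 20 mm of where they were (value of joint lift_wheel between 6.1232 and 6.4432 rad and velocity of joint lift_wheel between -0.05 and 0.05 rad/s and value of joint lock_lever above 1.25 rad and distance of each of oak_strip, push_block, step_gauge, spanner from where it was at the start of the episode below 0.02 m); the robot touches nothing.
It fails at once if the wheel was turned more than 0.35 rad past one turn, or more than 0.3 rad the wrong way (value of joint lift_wheel above 6.6332 rad or value of joint lift_wheel below -0.3 rad).
It fails at once if the wheel or its handle was gripped or forced (more than 25 N) (contact force between zero_ring and the fingers above 25 N or contact force between zero_ring and the arm above 25 N).
It fails at once if the lock lever was gripped or forced, or the board pressed (more than 30 N) (contact force between router_board and the fingers above 30 N or contact force between router_board and the arm above 30 N).
It fails at once if the cutter was touched (contact force between cutter and the fingers above 1 N or contact force between cutter and the arm above 1 N).
It fails at once if a loose thing on the router top was moved more than 20 mm or lifted (distance of any of oak_strip, push_block, step_gauge, spanner from where it was at the start of the episode above 0.02 m).
It also fails if it takes over 58 s, if anything falls off the work surface, if the arm or the gripper's body presses on something with over 40 N, if the wrist force passes 120 N, or if a joint passes its speed limit or range.

## Working session

There is one attempt and no reset: what is moved stays moved. The work goes in short steps, Python scripts to look and compute and a shell command to move; the robot and the scene stay as the last step left them, time stands still between calls to the robot, and variables do not carry over. Pictures are saved under pics/ and viewed, about 8 in all and at most 12, crops included, and the job is handed in when it is done.

```bash
ls; mkdir -p pics; python3 - <<'E'
from cell import ctrl, optics
import cv2,numpy as np
s=ctrl.observe();print(s['time_s'],s['position'],np.round(s['ee_rot'],3).tolist(),s['grip_width'],ctrl.grip_point_offset)
for n in("top","scene"):
    c=optics.calibration(n);print(n,{k:np.round(v,4).tolist() if not isinstance(v,str) else v for k,v in c.items()})
    cv2.imwrite(f"pics/{n}0.png",optics.get_image(n)[:,:,::-1])
E
```

```text
pics
0.0 [ 297.94118803 -660.44600453  217.78519299] [[-0.001, 0.912, 0.411], [0.001, 0.411, -0.912], [-1.0, -0.0, -0.001]] 93.21056685503879 -18.8
top {'K': [[583.0753, 0.0, 324.9098], [0.0, 583.0753, 239.9894], [0.0, 0.0, 1.0]], 'position': [310.5289, 55.6609, 1285.8716], 'orientation': [[0.0639, -0.9735, 0.2195], [-0.998, -0.0625, 0.0136], [0.0005, -0.2199, -0.9755]]}
scene {'K': [[567.3147, 0.0, 313.4005], [0.0, 567.3147, 246.0387], [0.0, 0.0, 1.0]], 'position': [1300.7658, -78.7577, 977.4149], 'orientation': [[0.1421, 0.7569, -0.6379], [0.9897, -0.0985, 0.1036], [0.0155, -0.646, -0.7631]]}
```

View pics/top0.png

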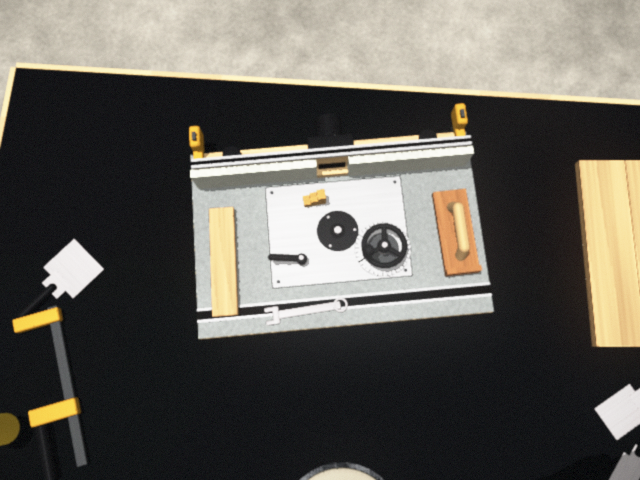

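```bash
cat > h.py <<'E'
import numpy as np,cv2
from cell import ctrl,optics
def ray(n,u,v,z):
    c=optics.calibration(n);K=np.array(c['K']);R=np.array(c['orientation']);p=np.array(c['position'])
    d=R@np.linalg.inv(K)@[u,v,1];return p+d*(z-p[2])/d[2]
def proj(n,P):
    c=optics.calibration(n);q=np.array(c['K'])@np.array(c['orientation']).T@(np.array(P)-c['position']);return q[:2]/q[2]
E
python3 - <<'E'
from h import *
im=cv2.imread('pics/top0.png')
m=((im.min(2)>205)).astype(np.uint8);m[:, :255]=0;m[:,425:]=0;m[:170]=0;m[292:]=0
m=cv2.morphologyEx(m,cv2.MORPH_OPEN,np.ones((3,3)))
cs,_=cv2.findContours(m,0,2);c=max(cs,key=cv2.contourArea)
P=np.array([ray('top',*p[0],22)[:2] for p in c],np.float32)
print('plate',cv2.minAreaRect(P),cv2.boundingRect(c))
for n,b in(('cut',(338,230,34)),('pivot',(302,258,56)),('levertip',(271,257,59)),('hub',(384,245,66)),('handle?',(388,231,122))):print(n,ray('top',*b[:2],b[2]))
a=cv2.resize(im[170:300,255:425],None,fx=3,fy=3,interpolation=2)
s=cv2.imread('pics/scene0.png')
for n,b in(('hub',0),):
  q=proj('scene',ray('top',384,245,66)).astype(int);print(q)
b=cv2.resize(s[max(q[1]-65,0):q[1]+65,max(q[0]-130,0):q[0]+60],None,fx=3,fy=3,interpolation=2)
w=max(a.shape[1],b.shape[1]);f=lambda x:cv2.copyMakeBorder(x,0,0,0,w-x.shape[1],0)
o=np.vstack([f(a),f(b)]);o=o[:,:800];print(o.shape);cv2.imwrite('pics/c1.png',cv2.resize(o,None,fx=.76,fy=.76,interpolation=3))
E
```

```text
plate ((618.5205078125, 47.23835754394531), (229.39755249023438, 306.8058776855469), 8.88397216796875) (266, 177, 146, 111)
cut [616.6309301   45.65779942  34.        ]
pivot [544.53802843 119.32570202  56.        ]
levertip [541.89047868 185.61624783  59.        ]
hub [582.12756272 -54.30243818  66.        ]
handle? [599.57970429 -56.22577562 122.        ]
[268 266]
(780, 570, 3)
```

View pics/c1.png

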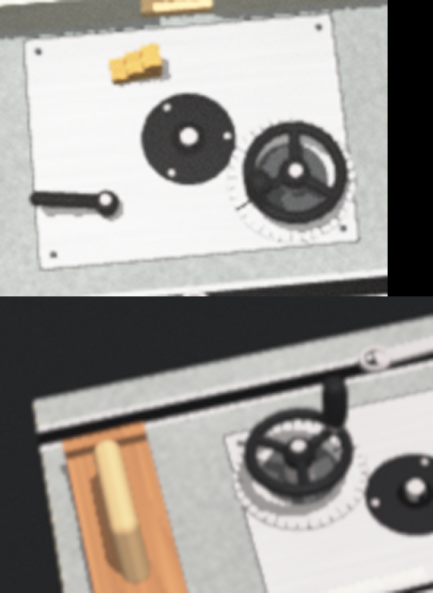

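The crops show the wheel with its hub at top pixel (384,245). The long zero line is lower left of the hub, near (362,260), and the scene view has the handle on the robot side, to the left. Next I measure the zero line's bearing and the lever.

```bash
python3 - <<'E'
from h import *
im=cv2.imread('pics/top0.png',0).astype(np.float32)
C=np.array([618.5,47.24]);a=np.radians(8.88);R=np.array([[np.cos(a),-np.sin(a)],[np.sin(a),np.cos(a)]])
W=C+R@[-50,-95];L=C+R@[-60,85];print('W',W,'L',L)
print('px hub',proj('top',[*W,66]),'piv',proj('top',[*L,56]))
th=np.arange(0,360,1.);sc=[]
for t in th:
  P=[proj('top',[W[0]+r*np.cos(np.radians(t)),W[1]+r*np.sin(np.radians(t)),26]) for r in np.arange(50,62,1)]
  P=np.array(P,np.float32);sc.append(cv2.remap(im,P[None,:,0].copy(),P[None,:,1].copy(),1).mean())
sc=np.array(sc);i=np.argsort(sc)[:50]
for lo in range(90,250,10):print(lo,np.round(sc[lo:lo+10]).astype(int))
print(ray('top',361.6,260.4,26)[:2]-W)
# handle top candidate in scene
q=np.array([335/2.28,(380-297)/2.28])+[268-130,266-65];print(q,ray('scene',*q,122)[:2]-W)
q=np.array([35/2.28,198/2.28])+[255,170];d=ray('top',*q,59)[:2]-L;print('lever',d,np.degrees(np.arctan2(d[1],d[0])))
E
```

```text
W [583.76403333 -54.33958761] L [546.09810274 121.95924299]
px hub [384.04919192 244.25561172] piv [300.82973678 257.21086799]Traceback (most recent call last):
  File "<stdin>", line 8, in <module>
  File "h.py", line 7, in proj
    c=optics.calibration(n);q=np.array(c['K'])@np.array(c['orientation']).T@(np.array(P)-c['position']);return q[:2]/q[2]
ValueError: time passes only in moves, steps and waits
```

```bash
sed -i 's/^import numpy as np,cv2/import numpy as np,cv2,functools/; s/^def ray/cal=functools.cache(lambda n:optics.calibration(n))\ndef ray/; s/c=optics.calibration(n)/c=cal(n)/' h.py; python3 - <<'E'
from h import *
im=cv2.imread('pics/top0.png',0).astype(np.float32)
C=np.array([618.5,47.24]);a=np.radians(8.88);R=np.array([[np.cos(a),-np.sin(a)],[np.sin(a),np.cos(a)]])
W=C+R@[-50,-95];L=C+R@[-60,85]
sc=[]
for t in np.arange(0,360,1.):
  P=[proj('top',[W[0]+r*np.cos(np.radians(t)),W[1]+r*np.sin(np.radians(t)),26]) for r in np.arange(54,62,1)]
  P=np.array(P,np.float32);sc.append(cv2.remap(im,P[None,:,0].copy(),P[None,:,1].copy(),1).mean())
sc=np.array(sc)
for lo in range(90,270,15):print(lo,np.round(sc[lo:lo+15]).astype(int))
d=ray('top',361.6,260.4,26)[:2]-W;print(d,np.degrees(np.arctan2(d[1],d[0])))
q=np.array([335/2.28,(380-297)/2.28])+[268-130,266-65];d=ray('scene',*q,122)[:2]-W;print(q,d,np.degrees(np.arctan2(d[1],d[0])))
q=np.array([35/2.28,198/2.28])+[255,170];d=ray('top',*q,59)[:2]-L;print('lever',d,np.degrees(np.arctan2(d[1],d[0])))
E
```

```text
90 [236 230 229 230 234 240 244 244 245 243 241 237 233 233 237]
105 [240 243 245 246 245 242 239 237 237 239 243 245 246 245 240]
120 [230 210 184 173 188 213 231 241 244 244 240 236 233 234 238]
135 [242 244 245 245 245 244 242 240 240 241 243 244 244 244 242]
150 [239 234 230 230 234 238 241 242 243 242 241 237 233 233 235]
165 [238 241 243 244 244 240 235 233 234 237 240 242 242 242 241]
180 [238 230 223 227 231 236 242 242 241 239 236 231 225 222 224]
195 [227 231 235 237 237 235 229 224 223 226 231 234 237 238 235]
210 [228 217 207 202 207 215 218 219 219 218 216 213 209 208 212]
225 [217 222 222 220 214 203 190 182 183 190 198 202 205 209 212]
240 [211 207 203 201 202 207 211 213 214 215 213 208 202 199 200]
255 [205 209 211 212 209 205 200 196 197 201 204 202 199 192 184]
[-30.48814001  44.11787462] 124.64683629252808
[284.92982456 237.40350877] [-27.74444398  38.40969507] 125.84168065425494
lever [-3.9532509  65.07409331] 93.47644588633867
```

View pics/scene0.png

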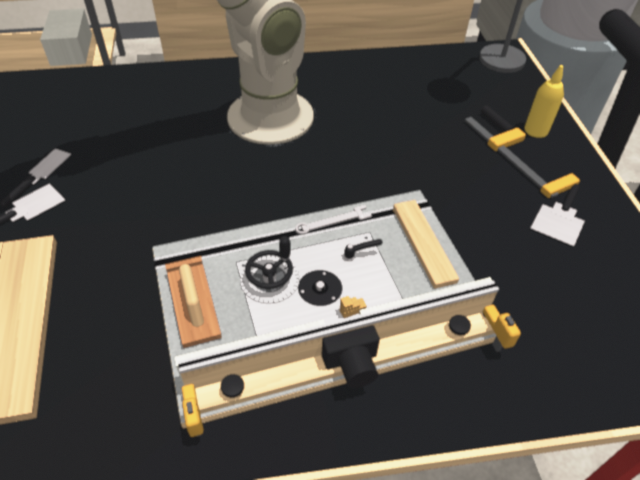

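```bash
cat >> h.py <<'E'
W=np.array([583.8,-54.3]);L=np.array([546.1,122.0]);T0=123.5
def u(t):return np.array([np.cos(np.radians(t)),np.sin(np.radians(t))])
def frame(psi):
    z=np.r_[u(psi),0];x=np.array([0,0,-1.]);return np.stack([x,np.cross(z,x),z],1)
def rows(p0,psi0,tg):
    "from commanded (p0,psi0), list of (pos,psi): offsets and x-turn; tool x straight down"
    R=frame(psi0)
    for p,s in tg:print(np.round(R.T@(np.array(p)-p0),0).astype(int).tolist(),[round(float(np.radians(psi0-s)),2),0,0])
def push(w,psi,side,d,z):
    "TCP to push handle with wheel at w deg; side -1: -y face, +1: +y face"
    return np.r_[W+43*u(T0-w)-d*u(psi+90*side),z]
E
python3 - <<'E'
from h import *
s=ctrl.observe();R=np.array(s['ee_rot']);p0=np.array(s['position']);psi=np.degrees(np.arctan2(R[1,2],R[0,2]));print(psi)
t=push(0,105,-1,28,230);print(t)
rows(p0,psi,[([320,-600,330],psi-(-52)),([400,-380,330],45)]);
rows(np.array([320,-600,330]),-20,[([420,-250,330],40)])
rows(np.array([420,-250,330]),40,[(t,105)])
E
```

```text
-65.71839286483991
[533.0207865  -25.68984291 230.        ]
[-112, 45, -46] [-0.91, 0, 0]
[-112, 208, -214] [-1.93, 0, 0]
[0, 363, -26] [-1.05, 0, 0]
[100, 99, 231] [-1.13, 0, 0]
```

The scene view shows the handle at (285,245), upright and on the robot side. The way in is free apart from a low block at the left. I start the approach.

```bash
python3 -m creep '{"offset":[[-10,30,-30],[-10,60,-60],[-10,90,-90],[-10,120,-120],[-10,150,-150],[-10,180,-180],[-10,200,-200],[-10,200,-200]],"rotation":[[-0.12,0,0],[-0.26,0,0],[-0.4,0,0],[-0.54,0,0],[-0.68,0,0],[-0.82,0,0],[-0.95,0,0],[-0.95,0,0]],"fingers":[0,0,0,0,0,0,0,0]}' 10
python3 - <<'E'
from h import *
s=ctrl.observe();R=np.array(s['ee_rot']);p0=np.array(s['position']);psi=np.degrees(np.arctan2(R[1,2],R[0,2]));print(p0,psi,s['joints'],s['grip_width'])
t=push(0,105,-1,28,230);m=(p0+t)/2
rows(p0,psi,[(m,(psi+105)/2)]);rows(m,(psi+105)/2,[(t,105)])
E
```

```text
time_s: 0.9
position: [399.9, -392.2, 228.7]
ee_rot: [[0.0, 0.186, 0.982], [0.002, 0.982, -0.186], [-1.0, 0.002, 0.0]]
contact_force: [-0.5, -0.0, -0.0]
grip_width: 33.7
[ 399.9191848  -392.15506846  228.73467338] -10.74165973091209 [ 51.12030897  23.19091948 -17.05144835 112.08718594   9.10206195
  46.03758603  18.28377898] 33.66912553073351
[-1, 192, 31] [-1.01, 0, 0]
[-1, 76, 180] [-1.01, 0, 0]
```

```bash
python3 -m creep '{"offset":[[0,27,4],[0,54,9],[0,82,13],[0,110,18],[0,137,22],[0,165,27],[0,192,31],[0,192,31]],"rotation":[[-0.14,0,0],[-0.28,0,0],[-0.42,0,0],[-0.56,0,0],[-0.7,0,0],[-0.84,0,0],[-0.98,0,0],[-1.01,0,0]],"fingers":[0,0,0,0,0,0,0,0]}'
python3 -m creep '{"offset":[[0,11,26],[0,22,52],[0,33,78],[0,44,104],[0,55,130],[0,66,156],[0,76,180],[0,76,180]],"rotation":[[-0.14,0,0],[-0.28,0,0],[-0.42,0,0],[-0.56,0,0],[-0.7,0,0],[-0.84,0,0],[-0.98,0,0],[-1.01,0,0]],"fingers":[0,0,0,0,0,0,0,0]}'
python3 - <<'E'
from h import *
s=ctrl.observe();R=np.array(s['ee_rot']);p0=np.array(s['position']);psi=np.degrees(np.arctan2(R[1,2],R[0,2]));print(p0,psi,s['joints'],s['grip_width'])
c=optics.calibration('wrist');print(c)
cv2.imwrite('pics/w1.png',optics.get_image('wrist')[:,:,::-1])
t=push(0,105,-1,28,85);rows(p0,psi,[(t,105)])
E
```

```text
time_s: 1.7
position: [467.4, -211.5, 228.7]
ee_rot: [[0.001, -0.731, 0.682], [0.001, 0.682, 0.731], [-1.0, 0.0, 0.001]]
contact_force: [-0.5, -0.8, 0.5]
grip_width: 0.6
time_s: 2.5
position: [535.9, -29.0, 228.6]
ee_rot: [[0.001, -0.967, -0.254], [0.002, -0.254, 0.967], [-1.0, -0.001, 0.002]]
contact_force: [0.9, -0.2, -0.4]
grip_width: 0.6
[535.88014933 -29.02222008 228.57319862] 104.73194855975105 [ 32.44566464  27.74416918 -49.8170918  113.68075434  27.18466105
  50.81731725  72.88469564] 0.5529801891947778
{'K': array([[371.64829954,   0.        , 318.35219353],
       [  0.        , 371.64829954, 246.64538772],
       [  0.        ,   0.        ,   1.        ]]), 'position': array([454.682734  , -49.98551376, 394.13778061]), 'orientation': array([[-0.25426587,  0.92264541,  0.28995571],
       [ 0.96713235,  0.24195722,  0.07817754],
       [ 0.00197327,  0.30030343, -0.95384168]])}
[144, 2, 4] [-0.0, 0, 0]
```

View pics/w1.png

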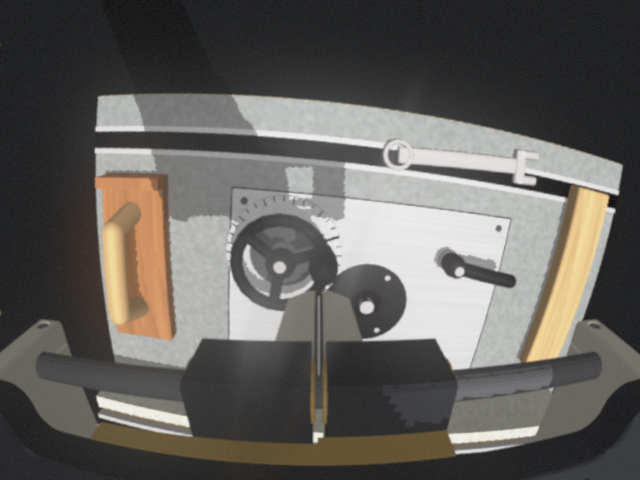

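```bash
cat >> h.py <<'E'
def wray(c,px,py,z):
    K=np.array(c['K']);d=np.array([px-K[0,2],py-K[1,2]]);r=np.hypot(*d);a=r/K[0,0]
    v=np.array(c['orientation'])@np.r_[d/r*np.sin(a),np.cos(a)];p=np.array(c['position']);return (p+v*(z-p[2])/v[2])[:2]
E
python3 - <<'E'
from h import *
c={'K':[[371.648,0,318.352],[0,371.648,246.645],[0,0,1]],'position':[454.68,-49.99,394.14],'orientation':[[-.25426587,.92264541,.28995571],[.96713235,.24195722,.07817754],[.00197327,.30030343,-.95384168]]}
for n,a in dict(hub=(279,267,66),handle=(322,268,122),zero=(333,239,26),piv=(459,271,60),tip=(510,281,62),cut=(366,306,34)).items():
  w=wray(c,*a);print(n,w,w-W,w-L)
E
```

```text
hub [583.4055537  -53.98016177] [-0.3944463   0.31983823] [  37.3055537  -175.98016177]
handle [553.63129836 -20.4672397 ] [-30.16870164  33.8327603 ] [   7.53129836 -142.4672397 ]
zero [554.74911483  -7.29084197] [-29.05088517  47.00915803] [   8.64911483 -129.29084197]
piv [545.10951122 122.03295914] [-38.69048878 176.33295914] [-0.99048878  0.03295914]
tip [540.91719655 185.15626159] [-42.88280345 239.45626159] [-5.18280345 63.15626159]
cut [616.39204821  46.76689971] [ 32.59204821 101.06689971] [ 70.29204821 -75.23310029]
```

```bash
sed -i 's/T0=123.5/T0=122.5/' h.py
python3 -m creep '{"offset":[[15,8,4],[35,8,4],[60,8,4],[85,8,4],[110,8,4],[130,8,4],[144,8,4],[144,8,4]],"rotation":[[0,0,0],[0,0,0],[0,0,0],[0,0,0],[0,0,0],[0,0,0],[0,0,0],[0,0,0]],"fingers":[0,0,0,0,0,0,0,0]}'
cat >> h.py <<'E'
def now():
    s=ctrl.observe();R=np.array(s['ee_rot']);return np.array(s['position']),float(np.degrees(np.arctan2(R[1,2],R[0,2]))),s
def stroke(p,psi,w0,w1,psia,psib,side,d,z,n):
    "print n calls of 8 rows taking wheel w0->w1, jaw axis psia->psib"
    ws=np.linspace(w0,w1,8*n+1)[1:]
    for k in range(n):
        tg=[]
        for w in ws[8*k:8*k+8]:
            s=psia+(psib-psia)*(w-w0)/(w1-w0);tg.append((push(w,s,side,d,z),s))
        R=frame(psi);o=[np.round(R.T@(q-p)).astype(int).tolist() for q,_ in tg];r=[[round(float(np.radians(psi-s)),2),0,0] for _,s in tg]
        print('{"offset":%s,"rotation":%s,"fingers":[0,0,0,0,0,0,0,0]}'%(str(o).replace(' ',''),str(r).replace(' ','')))
        p=p+R@np.array(o[-1]);psi=psi-np.degrees(r[-1][0])
E
python3 - <<'E'
from h import *
p,psi,s=now();print(p,psi)
# approach to touch, then stroke
stroke(p,psi,0,27,105,87,-1,20.5,85,1)
E
```

```text
time_s: 3.35
position: [524.9, -30.7, 83.1]
ee_rot: [[-0.003, -0.969, -0.247], [-0.001, -0.247, 0.969], [-1.0, 0.003, -0.0]]
contact_force: [-0.0, -0.3, -0.1]
grip_width: 0.4
[524.90991944 -30.69141894  83.07064745] 104.28244265617782
{"offset":[[-2,-20,5],[-2,-22,6],[-2,-25,7],[-2,-27,8],[-2,-30,9],[-2,-33,10],[-2,-35,11],[-2,-38,11]],"rotation":[[0.03,0,0],[0.07,0,0],[0.11,0,0],[0.14,0,0],[0.18,0,0],[0.22,0,0],[0.26,0,0],[0.3,0,0]],"fingers":[0,0,0,0,0,0,0,0]}
```

```bash

python3 -m creep '{"offset":[[-2,-5,2],[-2,-9,3],[-2,-12,4],[-2,-15,5],[-2,-18,5],[-2,-20,6],[-2,-23,6],[-2,-25,7]],"rotation":[[0.01,0,0],[0.03,0,0],[0.04,0,0],[0.06,0,0],[0.07,0,0],[0.08,0,0],[0.09,0,0],[0.11,0,0]],"fingers":[0,0,0,0,0,0,0,0]}'
python3 - <<'E'
from h import *
p,psi,s=now();print(p,psi,push(10.1,98.2,-1,20.5,85))
stroke(p,psi,10,82,98,50,-1,20.5,85,2)
E
```

```text
time_s: 4.15
position: [548.5, -16.3, 86.6]
ee_rot: [[-0.0, -0.99, -0.14], [-0.0, -0.14, 0.99], [-1.0, 0.0, -0.0]]
contact_force: [-2.6, -0.1, 1.9]
grip_width: 0.4
[548.49575947 -16.25586201  86.55215875] 98.07451745541736 [547.12356108 -17.4684137   85.        ]
{"offset":[[2,-2,1],[2,-5,2],[2,-9,4],[2,-12,5],[2,-16,5],[2,-19,6],[2,-23,6],[2,-27,6]],"rotation":[[0.05,0,0],[0.11,0,0],[0.16,0,0],[0.21,0,0],[0.26,0,0],[0.32,0,0],[0.37,0,0],[0.42,0,0]],"fingers":[0,0,0,0,0,0,0,0]}
{"offset":[[0,-3,1],[0,-7,2],[0,-10,2],[0,-14,2],[0,-17,2],[0,-21,2],[0,-24,2],[0,-27,1]],"rotation":[[0.05,0,0],[0.1,0,0],[0.16,0,0],[0.21,0,0],[0.26,0,0],[0.31,0,0],[0.37,0,0],[0.42,0,0]],"fingers":[0,0,0,0,0,0,0,0]}
```

Contact is made at about 2.6 N. I carry on with the stroke.

```bash

python3 -m creep '{"offset":[[0,-2,1],[0,-5,2],[0,-9,4],[0,-12,5],[0,-16,5],[0,-19,6],[0,-23,6],[0,-27,6]],"rotation":[[0.05,0,0],[0.11,0,0],[0.16,0,0],[0.21,0,0],[0.26,0,0],[0.32,0,0],[0.37,0,0],[0.42,0,0]],"fingers":[0,0,0,0,0,0,0,0]}'
python3 -m creep '{"offset":[[0,-3,1],[0,-7,2],[0,-10,2],[0,-14,2],[0,-17,2],[0,-21,2],[0,-24,2],[0,-27,1]],"rotation":[[0.05,0,0],[0.1,0,0],[0.16,0,0],[0.21,0,0],[0.26,0,0],[0.31,0,0],[0.37,0,0],[0.42,0,0]],"fingers":[0,0,0,0,0,0,0,0]}'
python3 - <<'E'
from h import *
cv2.imwrite('pics/t2.png',cv2.resize(optics.get_image('top')[160:300,250:430,::-1],None,fx=3,fy=3))
p,psi,s=now();print(p,psi,push(82,50,-1,20.5,85),s['joints'][6])
stroke(p,psi,82,190,50,-28,-1,20.5,86,3)
E
```

```text
time_s: 4.95
position: [574.3, -5.9, 86.5]
ee_rot: [[-0.0, -0.961, 0.277], [0.0, 0.277, 0.961], [-1.0, 0.0, 0.0]]
contact_force: [-2.8, -0.5, 2.0]
grip_width: 0.6
time_s: 5.75
position: [600.8, -11.9, 86.6]
ee_rot: [[0.0, -0.765, 0.644], [0.001, 0.644, 0.765], [-1.0, 0.0, 0.001]]
contact_force: [-2.3, 1.5, 0.0]
grip_width: 0.6
[601.24718926 -12.23075193  86.60458295] 49.71960574446901 [600.79354544 -13.19658792  85.        ] 19.50822747895287
{"offset":[[1,-4,-1],[1,-7,0],[1,-10,0],[1,-14,-1],[1,-17,-1],[1,-20,-2],[1,-23,-3],[1,-26,-4]],"rotation":[[0.05,0,0],[0.11,0,0],[0.17,0,0],[0.22,0,0],[0.28,0,0],[0.34,0,0],[0.39,0,0],[0.45,0,0]],"fingers":[0,0,0,0,0,0,0,0]}
{"offset":[[0,-3,0],[0,-6,-1],[0,-9,-1],[0,-12,-2],[0,-15,-3],[0,-18,-4],[0,-21,-6],[0,-23,-7]],"rotation":[[0.06,0,0],[0.11,0,0],[0.17,0,0],[0.23,0,0],[0.28,0,0],[0.34,0,0],[0.4,0,0],[0.45,0,0]],"fingers":[0,0,0,0,0,0,0,0]}
{"offset":[[0,-3,-1],[0,-6,-2],[0,-9,-3],[0,-11,-4],[0,-14,-5],[0,-16,-7],[0,-18,-9],[0,-20,-11]],"rotation":[[0.06,0,0],[0.12,0,0],[0.17,0,0],[0.23,0,0],[0.29,0,0],[0.34,0,0],[0.4,0,0],[0.46,0,0]],"fingers":[0,0,0,0,0,0,0,0]}
```

View pics/t2.png

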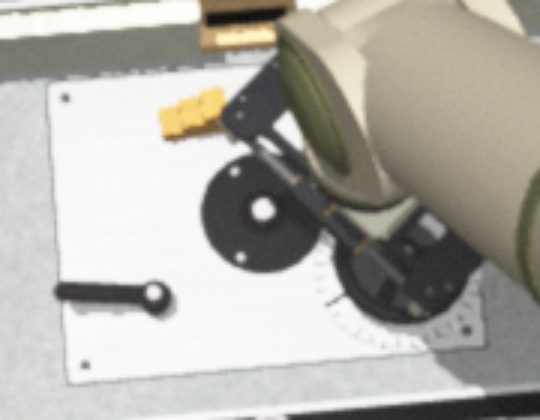

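The arm hides the handle, but the contact force (2–3 N) stays steady and follows the push direction. The lever, gauge and cutter are undisturbed, so I go on.

```bash

python3 -m creep '{"offset":[[0,-4,0],[0,-7,0],[0,-10,0],[0,-14,-1],[0,-17,-1],[0,-20,-2],[0,-23,-3],[0,-26,-4]],"rotation":[[0.05,0,0],[0.11,0,0],[0.17,0,0],[0.22,0,0],[0.28,0,0],[0.34,0,0],[0.39,0,0],[0.45,0,0]],"fingers":[0,0,0,0,0,0,0,0]}'
python3 -m creep '{"offset":[[0,-3,0],[0,-6,-1],[0,-9,-1],[0,-12,-2],[0,-15,-3],[0,-18,-4],[0,-21,-6],[0,-23,-7]],"rotation":[[0.06,0,0],[0.11,0,0],[0.17,0,0],[0.23,0,0],[0.28,0,0],[0.34,0,0],[0.4,0,0],[0.45,0,0]],"fingers":[0,0,0,0,0,0,0,0]}'
python3 -m creep '{"offset":[[0,-3,-1],[0,-6,-2],[0,-9,-3],[0,-11,-4],[0,-14,-5],[0,-16,-7],[0,-18,-9],[0,-20,-11]],"rotation":[[0.06,0,0],[0.12,0,0],[0.17,0,0],[0.23,0,0],[0.29,0,0],[0.34,0,0],[0.4,0,0],[0.46,0,0]],"fingers":[0,0,0,0,0,0,0,0]}'
python3 - <<'E'
from h import *
p,psi,s=now();print(p,psi,push(190,-28,-1,20.5,86),s['joints'],s['time_s'])
E
```

```text
time_s: 6.6
position: [618.2, -31.6, 86.6]
ee_rot: [[0.0, -0.41, 0.912], [0.001, 0.912, 0.41], [-1.0, 0.001, 0.001]]
contact_force: [-1.8, 2.6, 0.8]
grip_width: 0.5
time_s: 7.4
position: [621.6, -55.5, 86.6]
ee_rot: [[0.001, 0.028, 1.0], [0.001, 1.0, -0.028], [-1.0, 0.001, 0.001]]
contact_force: [0.2, 2.7, 0.2]
grip_width: 0.4
time_s: 8.2
position: [610.8, -75.0, 86.7]
ee_rot: [[0.002, 0.469, 0.883], [0.001, 0.883, -0.469], [-1.0, 0.002, 0.002]]
contact_force: [2.0, 1.8, -1.6]
grip_width: 0.6
[610.75180672 -75.03852193  86.67745225] -27.940193242890235 [609.87955463 -75.92639424  86.        ] [  4.44898589  36.36925365  -4.03083505 112.36011143   4.49125157
  31.27501693 -30.57356702] 8.2
```

```bash
python3 - <<'E'
from h import *
p,psi,s=now()
stroke(p,psi,191,251,-28,-88,-1,20.5,86,2)
E
```

```text
{"offset":[[1,-4,-1],[1,-6,-2],[1,-8,-3],[1,-10,-4],[1,-12,-5],[1,-14,-6],[1,-15,-8],[1,-17,-9]],"rotation":[[0.07,0,0],[0.13,0,0],[0.2,0,0],[0.26,0,0],[0.33,0,0],[0.39,0,0],[0.46,0,0],[0.52,0,0]],"fingers":[0,0,0,0,0,0,0,0]}
{"offset":[[0,-2,0],[0,-4,-1],[0,-6,-2],[0,-8,-3],[0,-10,-4],[0,-12,-5],[0,-14,-7],[0,-15,-8]],"rotation":[[0.07,0,0],[0.14,0,0],[0.2,0,0],[0.27,0,0],[0.33,0,0],[0.4,0,0],[0.46,0,0],[0.53,0,0]],"fingers":[0,0,0,0,0,0,0,0]}
```

```bash

python3 -m creep '{"offset":[[0,-3,-1],[0,-6,-2],[0,-8,-3],[0,-10,-4],[0,-12,-5],[0,-14,-6],[0,-15,-8],[0,-17,-9]],"rotation":[[0.07,0,0],[0.13,0,0],[0.2,0,0],[0.26,0,0],[0.33,0,0],[0.39,0,0],[0.46,0,0],[0.52,0,0]],"fingers":[0,0,0,0,0,0,0,0]}'
python3 -m creep '{"offset":[[0,-2,0],[0,-4,-1],[0,-6,-2],[0,-8,-3],[0,-10,-4],[0,-12,-5],[0,-14,-7],[0,-15,-8]],"rotation":[[0.07,0,0],[0.14,0,0],[0.2,0,0],[0.27,0,0],[0.33,0,0],[0.4,0,0],[0.46,0,0],[0.53,0,0]],"fingers":[0,0,0,0,0,0,0,0]}'
python3 -c "
from h import *
p,psi,s=now();print(p,psi,push(251,-88,-1,20.5,86),s['joints'])"
python3 -m creep '{"offset":[[0,4,0],[0,10,0],[-10,14,0],[-40,14,0],[-80,14,0],[-110,14,0],[-130,14,0],[-130,14,0]],"rotation":[[0,0,0],[0,0,0],[0,0,0],[0,0,0],[-0.1,0,0],[-0.25,0,0],[-0.4,0,0],[-0.54,0,0]],"fingers":[0,0,0,0,0,0,0,0]}'
python3 - <<'E'
from h import *
p,psi,s=now();print(p,psi)
t=push(235,35,1,32,216);t2=push(235,35,1,32,86);print(t,t2);m=(p+t)/2
rows(p,psi,[(m,psi+55)]);rows(m,psi+55,[(t,35),(t2,35)])
E
```

```text
time_s: 9.0
position: [595.3, -86.1, 86.7]
ee_rot: [[0.003, 0.846, 0.534], [0.0, 0.534, -0.846], [-1.0, 0.003, 0.001]]
contact_force: [3.3, 1.9, -2.6]
grip_width: 0.6
time_s: 9.8
position: [578.4, -88.0, 86.8]
ee_rot: [[0.003, 0.999, 0.033], [-0.001, 0.033, -0.999], [-1.0, 0.003, 0.001]]
contact_force: [2.8, -0.1, -1.4]
grip_width: 0.4
[578.42507785 -87.99823865  86.77940972] -88.12700022372081 [577.51938258 -87.23671106  86.        ] [ -5.21603659  35.49361898  12.31239802 117.13222122 -14.95274557
  28.62298298 -70.09785976]
time_s: 10.6
position: [592.4, -88.4, 220.7]
ee_rot: [[0.006, 0.836, 0.549], [-0.001, 0.549, -0.836], [-1.0, 0.004, 0.004]]
contact_force: [0.6, -0.1, -0.9]
grip_width: 0.8
[592.4084275  -88.35988147 220.70121159] -56.72666736327281
[ 585.69905837 -120.23968532  216.        ] [ 585.69905837 -120.23968532   86.        ]
[2, -12, 11] [-0.96, 0, 0]
[2, -16, -3] [-0.64, 0, 0]
[132, -16, -3] [-0.64, 0, 0]
```

```bash

python3 -m creep '{"offset":[[0,-2,2],[0,-3,3],[0,-5,5],[0,-7,7],[0,-9,8],[0,-11,10],[0,-12,11],[0,-12,11]],"rotation":[[-0.13,0,0],[-0.27,0,0],[-0.41,0,0],[-0.55,0,0],[-0.69,0,0],[-0.83,0,0],[-0.96,0,0],[-0.96,0,0]],"fingers":[0,0,0,0,0,0,0,0]}'
python3 -m creep '{"offset":[[0,-2,0],[0,-5,-1],[0,-8,-2],[0,-11,-2],[0,-14,-3],[0,-14,-3],[0,-14,-3],[0,-14,-3]],"rotation":[[-0.13,0,0],[-0.27,0,0],[-0.41,0,0],[-0.55,0,0],[-0.64,0,0],[-0.64,0,0],[-0.64,0,0],[-0.64,0,0]],"fingers":[0,0,0,0,0,0,0,0]}'
python3 - <<'E'
from h import *
p,psi,s=now();print(p,psi)
c=optics.calibration('wrist');np.save('c2.npy',c,allow_pickle=True)
cv2.imwrite('pics/w2.png',optics.get_image('wrist')[:,:,::-1])
t=push(251,35,1,34,85);print(t);rows(p,psi,[(t,35)])
E
```

```text
time_s: 11.4
position: [586.6, -104.4, 217.3]
ee_rot: [[0.001, 0.035, 0.999], [-0.001, 0.999, -0.035], [-1.0, -0.001, 0.001]]
contact_force: [-0.0, 0.1, 0.2]
grip_width: 0.5
time_s: 12.2
position: [583.1, -117.2, 216.8]
ee_rot: [[0.0, -0.565, 0.825], [-0.0, 0.825, 0.565], [-1.0, -0.0, 0.0]]
contact_force: [-0.1, -0.5, 0.2]
grip_width: 0.5
[ 583.05636549 -117.22440993  216.78216405] 34.37815747246406
[ 576.53346946 -115.80332025   85.        ]
[132, 5, -5] [-0.01, 0, 0]
```

View pics/w2.png

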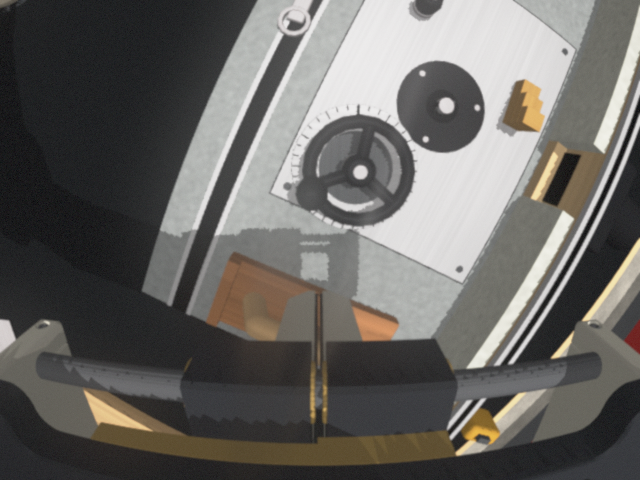

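```bash
python3 - <<'E'
from h import *
c=np.load('c2.npy',allow_pickle=True).item()
for a in [(311,192,122),(361,172,66),(358,110,26)]:
  d=wray(c,*a)-W;print(d,np.hypot(*d),122.5-np.degrees(np.arctan2(d[1],d[0])))
print('block',[ray('top',*q,40)[:2].round() for q in((433,193),(447,275))])
p,psi,s=now();t=push(251,35,1,34,91);rows(p,psi,[(t,35)]);stroke(t,35,250,300,33,-2,1,20.5,91,2)
E
```

```text
[-29.1817164  -29.99668794] 41.849418869878775 256.71100477858954
[0.25968785 0.78516788] 0.8269984136956537 50.80121054756502
[-30.36119277  47.36501731] 56.26052693911156 -0.1600572286994435
block [array([ 714., -161.]), array([ 530., -195.])]
[126, 5, -5] [-0.01, 0, 0]
{"offset":[[0,15,-2],[0,17,-3],[0,20,-4],[0,22,-5],[0,25,-6],[0,27,-7],[0,30,-8],[0,33,-8]],"rotation":[[0.07,0,0],[0.11,0,0],[0.15,0,0],[0.19,0,0],[0.23,0,0],[0.26,0,0],[0.3,0,0],[0.34,0,0]],"fingers":[0,0,0,0,0,0,0,0]}
{"offset":[[0,2,-1],[0,4,-2],[0,7,-3],[0,9,-4],[0,11,-5],[0,14,-5],[0,16,-6],[0,19,-6]],"rotation":[[0.04,0,0],[0.08,0,0],[0.11,0,0],[0.15,0,0],[0.19,0,0],[0.23,0,0],[0.27,0,0],[0.31,0,0]],"fingers":[0,0,0,0,0,0,0,0]}
```

```bash

python3 -m creep '{"offset":[[15,0,-5],[35,0,-5],[60,0,-5],[80,2,-5],[100,3,-5],[115,4,-5],[126,5,-5],[126,5,-5]],"rotation":[[0,0,0],[0,0,0],[0,0,0],[0,0,0],[0,0,0],[0,0,0],[0,0,0],[0,0,0]],"fingers":[0,0,0,0,0,0,0,0]}'
python3 -m creep '{"offset":[[0,4,-1],[0,8,-2],[0,11,-2],[0,14,-3],[0,17,-4],[0,20,-5],[0,22,-5],[0,25,-6]],"rotation":[[0.03,0,0],[0.06,0,0],[0.09,0,0],[0.12,0,0],[0.15,0,0],[0.18,0,0],[0.2,0,0],[0.23,0,0]],"fingers":[0,0,0,0,0,0,0,0]}'
python3 - <<'E'
from h import *
p,psi,s=now();print(p,psi,push(275,psi,1,20.5,91),push(270,psi,1,20.5,91))
stroke(p,psi,275,340,psi,-28,1,20.5,91,2)
E
```

```text
time_s: 13.05
position: [575.3, -115.7, 89.4]
ee_rot: [[-0.002, -0.567, 0.824], [0.0, 0.824, 0.567], [-1.0, 0.001, -0.002]]
contact_force: [-0.3, 0.2, -0.1]
grip_width: 0.2
time_s: 13.85
position: [556.9, -99.1, 90.7]
ee_rot: [[0.0, -0.362, 0.932], [-0.0, 0.932, 0.362], [-1.0, -0.0, 0.0]]
contact_force: [-0.0, -2.7, 2.7]
grip_width: 0.4
[556.86744105 -99.05636142  90.71871372] 21.242731800235706 [553.08609021 -93.26229406  91.        ] [554.96172386 -96.51098685  91.        ]
{"offset":[[0,10,-3],[0,13,-4],[0,16,-5],[0,19,-5],[0,23,-6],[0,26,-6],[0,29,-6],[0,32,-6]],"rotation":[[0.05,0,0],[0.11,0,0],[0.16,0,0],[0.21,0,0],[0.27,0,0],[0.32,0,0],[0.38,0,0],[0.43,0,0]],"fingers":[0,0,0,0,0,0,0,0]}
{"offset":[[0,3,-1],[0,7,-2],[0,10,-2],[0,13,-2],[0,16,-2],[0,19,-2],[0,22,-2],[0,25,-1]],"rotation":[[0.05,0,0],[0.11,0,0],[0.16,0,0],[0.21,0,0],[0.27,0,0],[0.32,0,0],[0.38,0,0],[0.43,0,0]],"fingers":[0,0,0,0,0,0,0,0]}
```

```bash

python3 -m creep '{"offset":[[0,4,-1],[0,8,-2],[0,12,-3],[0,16,-4],[0,20,-5],[0,24,-6],[0,28,-6],[0,32,-6]],"rotation":[[0.05,0,0],[0.11,0,0],[0.16,0,0],[0.21,0,0],[0.27,0,0],[0.32,0,0],[0.38,0,0],[0.43,0,0]],"fingers":[0,0,0,0,0,0,0,0]}'
python3 -m creep '{"offset":[[0,3,-1],[0,7,-2],[0,10,-2],[0,13,-2],[0,16,-2],[0,19,-2],[0,22,-2],[0,25,-1]],"rotation":[[0.05,0,0],[0.11,0,0],[0.16,0,0],[0.21,0,0],[0.27,0,0],[0.32,0,0],[0.38,0,0],[0.43,0,0]],"fingers":[0,0,0,0,0,0,0,0]}'
python3 - <<'E'
from h import *
p,psi,s=now();c=optics.calibration('wrist');np.save('c3.npy',c,allow_pickle=True)
cv2.imwrite('pics/w3.png',optics.get_image('wrist')[:,:,::-1])
print(p,psi,push(340,psi,1,20.5,91),push(360,psi,1,20.5,91))
E
```

```text
time_s: 14.65
position: [538.9, -71.2, 90.4]
ee_rot: [[-0.001, 0.061, 0.998], [-0.0, 0.998, -0.061], [-1.0, -0.0, -0.001]]
contact_force: [-0.7, -2.7, 1.9]
grip_width: 0.5
time_s: 15.45
position: [538.9, -46.2, 90.3]
ee_rot: [[-0.002, 0.471, 0.882], [-0.0, 0.882, -0.471], [-1.0, -0.001, -0.001]]
contact_force: [-1.4, -3.5, 1.2]
grip_width: 0.5
[538.92411119 -46.18325253  90.34523736] -28.12192870167079 [540.02314241 -46.20316246  91.        ] [551.03345288 -36.11407174  91.        ]
```

View pics/w3.png

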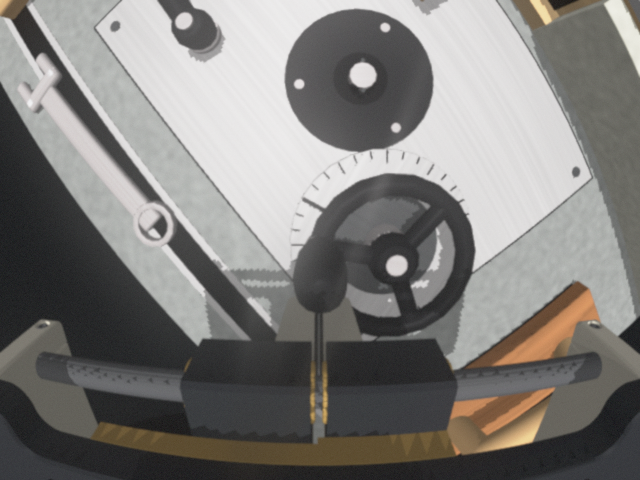

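```bash
python3 - <<'E'
from h import *
c=np.load('c3.npy',allow_pickle=True).item()
for a in [(319,285,122),(320,273,97),(322,252,66),(397,265,66),(312,205,26)]:
  d=wray(c,*a)-W;print(a,d,np.hypot(*d),122.5-np.degrees(np.arctan2(d[1],d[0])))
p,psi,s=now();stroke(p,psi,340,358,psi,-38,1,20.5,91,1)
E
```

```text
(319, 285, 122) [-32.58379179  31.49993941] 45.320521511162944 -13.46895492562723
(320, 273, 97) [-34.39285283  27.09410775] 43.783090348454465 -19.269558155053232
(322, 252, 66) [-33.36087536  26.5222067 ] 42.61895650199411 -19.014973497266283
(397, 265, 66) [-0.34455745  0.25981111] 0.43153406441301423 -20.48213819470513
(312, 205, 26) [-30.17236793  45.1957009 ] 54.341725836263954 -1.226826191123962
{"offset":[[-1,1,1],[-1,3,1],[-1,5,1],[-1,6,1],[-1,8,1],[-1,10,1],[-1,11,1],[-1,13,2]],"rotation":[[0.02,0,0],[0.04,0,0],[0.06,0,0],[0.09,0,0],[0.11,0,0],[0.13,0,0],[0.15,0,0],[0.17,0,0]],"fingers":[0,0,0,0,0,0,0,0]}
```

The handle sits about 19–20° short of the zero line at (312,205), so I push on slowly by 18°.

```bash

python3 -m creep '{"offset":[[0,1,1],[0,3,1],[0,5,1],[0,7,1],[0,9,1],[0,11,1],[0,13,2],[0,13,2]],"rotation":[[0.02,0,0],[0.04,0,0],[0.06,0,0],[0.09,0,0],[0.11,0,0],[0.14,0,0],[0.17,0,0],[0.17,0,0]],"fingers":[0,0,0,0,0,0,0,0]}'
python3 -m creep '{"offset":[[0,-2,0],[0,-7,0],[-3,-13,0],[-20,-16,0],[-50,-18,0],[-90,-20,0],[-125,-20,0],[-125,-20,0]],"rotation":[[0,0,0],[0,0,0],[0,0,0],[0,0,0],[0,0,0],[0,0,0],[0,0,0],[0,0,0]],"fingers":[0,0,0,0,0,0,0,0]}'
python3 - <<'E'
from h import *
p,psi,s=now();c=optics.calibration('wrist');np.save('c4.npy',c,allow_pickle=True)
cv2.imwrite('pics/w4.png',optics.get_image('wrist')[:,:,::-1])
print(p,psi,s['time_s'])
E
```

```text
time_s: 16.3
position: [548.1, -35.3, 90.5]
ee_rot: [[0.0, 0.611, 0.791], [0.0, 0.791, -0.611], [-1.0, 0.0, 0.0]]
contact_force: [-1.3, -0.9, -0.9]
grip_width: 0.5
time_s: 17.1
position: [537.6, -52.5, 220.2]
ee_rot: [[0.008, 0.611, 0.791], [0.0, 0.791, -0.611], [-1.0, 0.005, 0.006]]
contact_force: [0.6, -0.2, -0.3]
grip_width: 0.7
[537.64206856 -52.50331837 220.21642577] -37.69635305419764 17.1
```

View pics/w4.png

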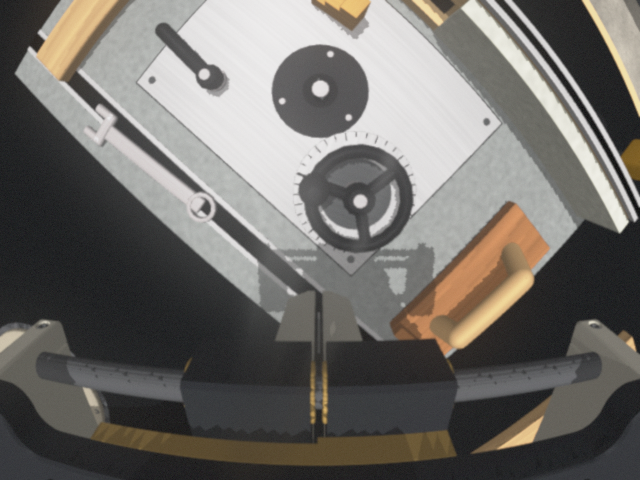

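```bash
python3 - <<'E'
from h import *
c=np.load('c4.npy',allow_pickle=True).item()
for a in [(314,192,122),(316,189,105),(360,201,66),(301,176,26)]:
  d=wray(c,*a)-W;print(a,d,np.hypot(*d),np.degrees(np.arctan2(d[1],d[0])))
im=cv2.imread('pics/w4.png')
cv2.imwrite('pics/w4c.png',cv2.resize(im[120:260,250:430],None,fx=4,fy=4,interpolation=2))
E
```

```text
(314, 192, 122) [-22.25570474  37.69067595] 43.77103434086386 120.56113006581339
(316, 189, 105) [-21.26870917  36.61631103] 42.34515583877279 120.15030809802752
(360, 201, 66) [-0.56094738  0.34100507] 0.656465092075422 148.70419728384186
(301, 176, 26) [-31.7767466   46.76081119] 56.53613965612053 124.19843436759689
```

View pics/w4c.png

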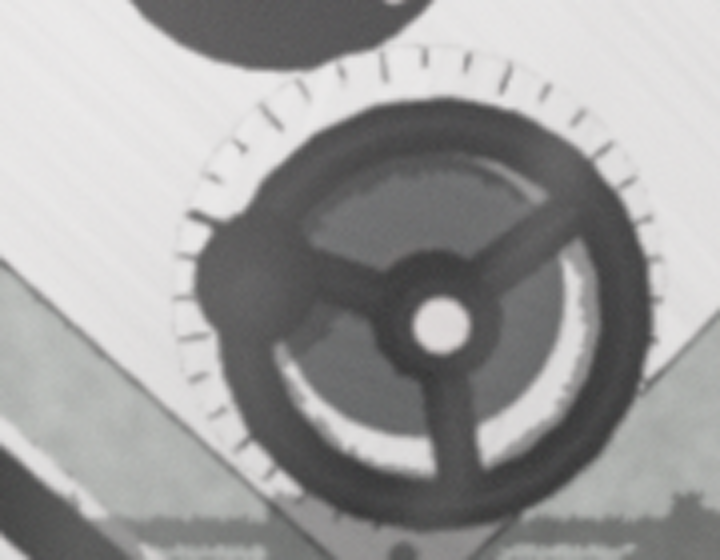

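```bash
cat >> h.py <<'E'
def lev(l,d,z,r=52):return np.r_[L+r*u(l)-d*u(l-90),z]
E
python3 - <<'E'
from h import *
p,psi,s=now();print(s['joints'][6])
t=lev(95,32,220);m=(p+t)/2;print(t)
rows(p,psi,[(m,29)]);rows(m,29,[(t,95)]);
E
```

```text
-31.722626774593095
[509.68967104 171.01314053 220.        ]
[-1, 80, -79] [-1.16, 0, 0]
[-1, 104, 42] [-1.15, 0, 0]
```

```bash

python3 -m creep '{"offset":[[0,10,-10],[0,20,-20],[0,30,-30],[0,40,-40],[0,50,-50],[0,60,-60],[0,70,-70],[0,80,-79]],"rotation":[[-0.14,0,0],[-0.29,0,0],[-0.44,0,0],[-0.58,0,0],[-0.73,0,0],[-0.87,0,0],[-1.02,0,0],[-1.16,0,0]],"fingers":[0,0,0,0,0,0,0,0]}'
python3 -m creep '{"offset":[[0,13,5],[0,26,10],[0,39,15],[0,52,20],[0,65,25],[0,78,31],[0,91,37],[0,104,42]],"rotation":[[-0.14,0,0],[-0.29,0,0],[-0.44,0,0],[-0.58,0,0],[-0.72,0,0],[-0.87,0,0],[-1.01,0,0],[-1.15,0,0]],"fingers":[0,0,0,0,0,0,0,0]}'
python3 - <<'E'
from h import *
p,psi,s=now();print(p,psi,s['joints'])
im=optics.get_image('top')[:,:,::-1];cv2.imwrite('pics/t5.png',im)
rows(p,psi,[(lev(95,32,46),95),(lev(95,25,46),95),(lev(93,15.5,46),93)]);
E
```

```text
time_s: 17.95
position: [521.0, 60.3, 214.5]
ee_rot: [[-0.002, -0.488, 0.873], [0.0, 0.873, 0.488], [-1.0, 0.001, -0.001]]
contact_force: [-0.0, 0.6, -0.4]
grip_width: 0.4
time_s: 18.75
position: [508.0, 171.5, 214.5]
ee_rot: [[-0.002, -0.996, -0.088], [0.0, -0.088, 0.996], [-1.0, 0.002, 0.0]]
contact_force: [0.8, -0.7, -0.4]
grip_width: 0.4
[507.95642137 171.51510198 214.52223696] 95.04955954328405 [ -5.17977234  23.6999278  -26.56752762 115.40898568  14.86164348
  44.21132083  54.48359351]
[169, -2, -1] [0.0, 0, 0]
[169, -9, -1] [0.0, 0, 0]
[169, -20, 0] [0.04, 0, 0]
```

```bash
python3 -c "
import cv2
a=cv2.imread('pics/t5.png')[160:330,190:500];cv2.imwrite('pics/t5c.png',cv2.resize(a,None,fx=2.5,fy=2.5,interpolation=2))"
```

```text
(no output)
```

View pics/t5c.png

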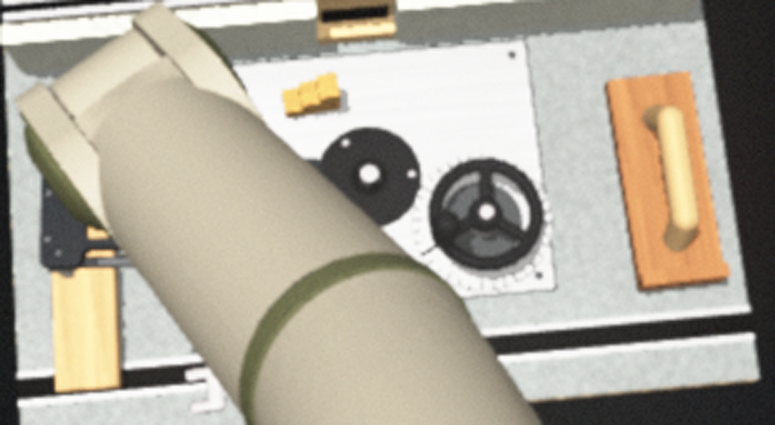

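The top view shows the wheel looking as it did at the start, with the zero line at (430,250) in the crop below the handle. I compare the spoke angles between the two top pictures and lower the fingers beside the lever.

```bash
python3 - <<'E'
from h import *
def prof(f):
  im=cv2.imread(f,0).astype(np.float32);P=np.array([[proj('top',[*(W+r*u(t)),60]) for r in range(18,32,2)] for t in np.arange(0,360,1)],np.float32)
  return cv2.remap(im,P[...,0].copy(),P[...,1].copy(),1).mean(1)
a,b=prof('pics/top0.png'),prof('pics/t5.png')
e=[np.abs(a-np.roll(b,k)).mean() for k in range(-15,16)];print(np.argmin(e)-15,np.round(e,1))
E
python3 -m creep '{"offset":[[20,-2,0],[45,-2,0],[75,-2,0],[105,-2,0],[130,-2,0],[150,-2,0],[163,-2,0],[169,-2,0]],"rotation":[[0,0,0],[0,0,0],[0,0,0],[0,0,0],[0,0,0],[0,0,0],[0,0,0],[0,0,0]],"fingers":[0,0,0,0,0,0,0,0]}'
python3 -m creep '{"offset":[[0,-4,0],[0,-8,0],[0,-11,0],[0,-14,0],[0,-17,0],[0,-20,0],[0,-22,0],[0,-24,0]],"rotation":[[0,0,0],[0,0,0],[0,0,0],[0.01,0,0],[0.03,0,0],[0.05,0,0],[0.07,0,0],[0.1,0,0]],"fingers":[0,0,0,0,0,0,0,0]}'
python3 - <<'E'
from h import *
p,psi,s=now();print(p,psi,lev(90,15.5,46),s['time_s'])
print('to stop',lev(18.7,15.5,46))
ls=np.linspace(88,25,25)[1:]
for k in range(3):
  tg=[(lev(l,15.5,46),l) for l in ls[8*k:8*k+8]];rows(p,psi,tg);p,psi=tg[-1];print()
E
```

```text
1 [17.7 16.8 15.8 14.9 13.9 12.9 11.9 10.9 10.   9.   8.1  7.1  6.2  5.4
  4.6  4.2  4.   4.3  5.   5.8  6.6  7.4  8.3  9.2 10.2 11.2 12.2 13.2
 14.2 15.2 16.2]
time_s: 19.6
position: [509.8, 170.9, 45.1]
ee_rot: [[-0.002, -0.997, -0.081], [-0.001, -0.081, 0.997], [-1.0, 0.002, -0.001]]
contact_force: [0.5, 0.2, -0.4]
grip_width: 0.5
time_s: 20.4
position: [534.4, 173.9, 46.7]
ee_rot: [[-0.0, -1.0, 0.019], [0.0, 0.019, 1.0], [-1.0, 0.0, 0.0]]
contact_force: [-3.5, 2.2, 3.0]
grip_width: 0.6
[534.39189731 173.92457082  46.67620362] 88.88526941608698 [530.6 174.   46. ] 20.4
to stop [590.38543309 153.35363482  46.        ]
[1, 0, 1] [0.06, 0, 0]
[1, -3, 2] [0.11, 0, 0]
[1, -5, 2] [0.15, 0, 0]
[1, -8, 2] [0.2, 0, 0]
[1, -10, 3] [0.24, 0, 0]
[1, -13, 3] [0.29, 0, 0]
[1, -15, 3] [0.34, 0, 0]
[1, -18, 2] [0.38, 0, 0]

[0, -2, 1] [0.05, 0, 0]
[0, -5, 1] [0.09, 0, 0]
[0, -7, 2] [0.14, 0, 0]
[0, -10, 2] [0.18, 0, 0]
[0, -12, 2] [0.23, 0, 0]
[0, -15, 2] [0.27, 0, 0]
[0, -17, 2] [0.32, 0, 0]
[0, -20, 2] [0.37, 0, 0]

[0, -2, 1] [0.05, 0, 0]
[0, -5, 1] [0.09, 0, 0]
[0, -7, 2] [0.14, 0, 0]
[0, -10, 2] [0.18, 0, 0]
[0, -12, 2] [0.23, 0, 0]
[0, -15, 2] [0.27, 0, 0]
[0, -17, 2] [0.32, 0, 0]
[0, -20, 2] [0.37, 0, 0]
```

Spoke correlation puts the wheel 1° past one full turn. The lever is in contact at about 4 N, so I push it round.

```bash

python3 -m creep '{"offset":[[0,-1,1],[0,-3,2],[0,-5,2],[0,-8,2],[0,-10,3],[0,-13,3],[0,-15,3],[0,-18,2]],"rotation":[[0.06,0,0],[0.11,0,0],[0.15,0,0],[0.2,0,0],[0.24,0,0],[0.29,0,0],[0.34,0,0],[0.38,0,0]],"fingers":[0,0,0,0,0,0,0,0]}'
python3 -m creep '{"offset":[[0,-2,1],[0,-5,1],[0,-7,2],[0,-10,2],[0,-12,2],[0,-15,2],[0,-17,2],[0,-20,2]],"rotation":[[0.05,0,0],[0.09,0,0],[0.14,0,0],[0.18,0,0],[0.23,0,0],[0.27,0,0],[0.32,0,0],[0.37,0,0]],"fingers":[0,0,0,0,0,0,0,0]}'
python3 - <<'E'
from h import *
p,psi,s=now();print(p,psi,lev(46,15.5,46))
E
```

```text
time_s: 21.2
position: [552.6, 175.2, 46.5]
ee_rot: [[-0.0, -0.921, 0.391], [-0.0, 0.391, 0.921], [-1.0, 0.0, -0.0]]
contact_force: [-3.1, 2.1, -0.2]
grip_width: 0.3
time_s: 22.0
position: [571.8, 169.2, 46.5]
ee_rot: [[-0.0, -0.717, 0.697], [0.0, 0.697, 0.717], [-1.0, 0.0, -0.0]]
contact_force: [-4.3, 0.4, -0.7]
grip_width: 1.1
[571.78419175 169.21321198  46.54250021] 45.779591235031475 [571.07246836 170.17287436  46.        ]
```

```bash

python3 -m creep '{"offset":[[0,-2,1],[0,-5,1],[0,-7,2],[0,-10,2],[0,-12,2],[0,-15,2],[0,-17,2],[0,-18,2]],"rotation":[[0.05,0,0],[0.09,0,0],[0.14,0,0],[0.18,0,0],[0.23,0,0],[0.27,0,0],[0.32,0,0],[0.35,0,0]],"fingers":[0,0,0,0,0,0,0,0]}'
python3 - <<'E'
from h import *
p,psi,s=now();print(p,psi,lev(25,15.5,46))
rows(p,psi,[(lev(l,15.5,46),l) for l in (23,21,19,17,15)])
E
```

```text
time_s: 22.8
position: [586.5, 158.1, 46.6]
ee_rot: [[0.001, -0.434, 0.901], [0.0, 0.901, 0.434], [-1.0, -0.0, 0.001]]
contact_force: [-1.9, 2.9, -1.5]
grip_width: 0.4
[586.51890256 158.13080358  46.6415857 ] 25.749368082805987 [586.67742187 158.02392031  46.        ]
[1, -2, 1] [0.05, 0, 0]
[1, -4, 1] [0.08, 0, 0]
[1, -6, 1] [0.12, 0, 0]
[1, -8, 2] [0.15, 0, 0]
[1, -9, 2] [0.19, 0, 0]
```

```bash

python3 -m creep '{"offset":[[0,-1,0],[0,-2,1],[0,-3,1],[0,-4,1]],"rotation":[[0.03,0,0],[0.05,0,0],[0.07,0,0],[0.09,0,0]],"fingers":[0,0,0,0]}'
python3 -m creep '{"offset":[[0,-1,0],[0,-2,0]],"rotation":[[0.01,0,0],[0.02,0,0]],"fingers":[0,0]}'
```

```text
time_s: 23.2
position: [589.1, 155.1, 46.7]
ee_rot: [[0.001, -0.354, 0.935], [0.0, 0.935, 0.354], [-1.0, 0.0, 0.001]]
contact_force: [-1.0, 2.9, -1.2]
grip_width: 0.7
time_s: 23.4
position: [589.8, 154.1, 46.7]
ee_rot: [[0.001, -0.336, 0.942], [0.001, 0.942, 0.336], [-1.0, 0.001, 0.001]]
contact_force: [-1.4, 6.6, -2.3]
grip_width: 0.4
```

```bash

python3 -m creep '{"offset":[[0,-1,0],[0,-1,0]],"rotation":[[0,0,0],[0,0,0]],"fingers":[0,0]}'
python3 -m creep '{"offset":[[0,3,0],[0,10,0],[0,20,0],[-15,25,0],[-45,28,0],[-90,28,0],[-135,28,0],[-170,28,0]],"rotation":[[0,0,0],[0,0,0],[0,0,0],[0,0,0],[0,0,0],[0,0,0],[0,0,0],[0,0,0]],"fingers":[0,0,0,0,0,0,0,0]}'
python3 - <<'E'
from h import *
c=optics.calibration('wrist');np.save('c6.npy',c,allow_pickle=True)
w=optics.get_image('wrist')[:,:,::-1];cv2.imwrite('pics/w6.png',w)
E
```

```text
time_s: 23.6
position: [589.8, 154.1, 46.7]
ee_rot: [[0.0, -0.337, 0.941], [0.002, 0.941, 0.337], [-1.0, 0.002, 0.001]]
contact_force: [-2.2, 8.0, -1.6]
grip_width: 0.7
time_s: 24.4
position: [580.5, 178.9, 220.5]
ee_rot: [[0.002, -0.337, 0.942], [0.001, 0.942, 0.337], [-1.0, -0.0, 0.003]]
contact_force: [0.7, 0.1, -0.7]
grip_width: 0.3
```

View pics/w6.png

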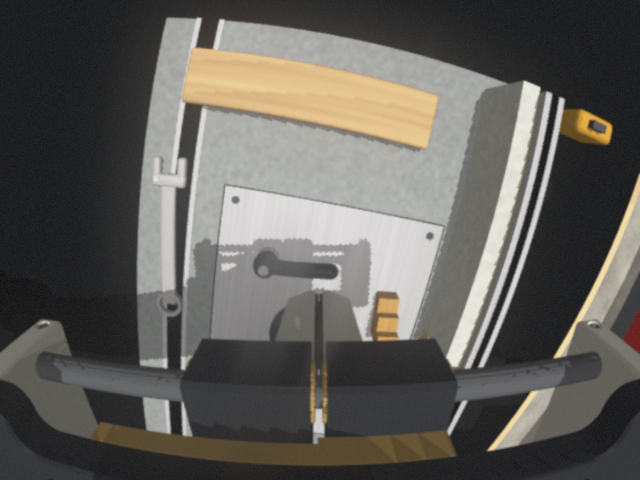

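```bash
python3 - <<'E'
from h import *
c=np.load('c6.npy',allow_pickle=True).item()
a=wray(c,264,263,60);b=wray(c,331,270,60);d=b-a;print(a,b,98.9-np.degrees(np.arctan2(d[1],d[0])))
im=optics.get_image('top')[:,:,::-1];cv2.imwrite('pics/t7.png',im)
def prof(f):
  im=cv2.imread(f,0).astype(np.float32);P=np.array([[proj('top',[*(W+r*u(t)),60]) for r in range(18,32,2)] for t in range(360)],np.float32)
  return cv2.remap(im,P[...,0].copy(),P[...,1].copy(),1).mean(1)
a,b=prof('pics/top0.png'),prof('pics/t7.png')
e=[np.abs(a-np.roll(b,k)).mean() for k in range(-15,16)];print(np.argmin(e)-15,min(e))
p,psi,s=now();print(p,s['contact_force'],s['time_s'])
cv2.imwrite('pics/t7c.png',cv2.resize(im[140:350,180:500],None,fx=2.4,fy=2.4))
E
```

```text
[544.37610916 130.20909423] [605.97475705 144.8134189 ] 85.56210754199647
1 5.318703
[582.60664008 179.53724148 222.91685159] [-0.60107344  0.04648444  0.25448926] 24.5
```

View pics/t7c.png

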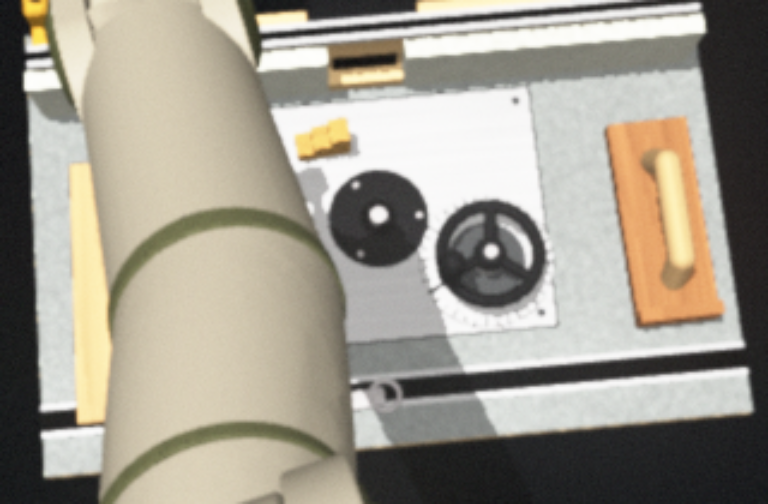

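The lever tip is at (606,145), against (607,142.5) predicted for locked. The wheel is about 1° off one turn and the arm is clear, so I hand in.

```bash
python3 -c "
from cell import ctrl
print(ctrl.close_job())"
```

```text
the job is handed in; nothing more can be done
None
```

I turned the lift wheel clockwise through one full turn, then pushed the lock lever clockwise to its stop. I used only closed fingertips, in two strokes on the wheel, then lifted clear and handed in at about 24.5 s. The hand-in gives no verdict.

- **Wheel:** comparing the spokes in the top pictures before and after puts it about 1° from one full turn. A wrist-camera fix suggested it was about 2° past. Both are inside the 9° allowed.
- **Lever:** it stopped moving at the stop, with push readings rising to about 8 N. Its tip was seen about 2.5 mm from the predicted locked position. That gives about 1.36 rad measured from the known pivot. A second reading from the hub and tip pixels gave about 1.49 rad, which is past the 1.4 stop and so less reliable. Both are above 1.25.
- **Forces:** readings while pushing the wheel stayed around 3–5 N, taken at the end of each move only.
- **Cutter and loose things:** no reading or picture suggests the cutter was touched. The four loose things look unmoved in the last pictures, by eye only; I did not measure them.

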